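Vend a glow-plug tube from the workshop's parts carousel

TASK

Stand the spray can, which blocks the parts carousel's delivery door, upright in the red tray, and push the delivery door shut until its latch snaps in. Turn the carousel by its black bar until the red-capped tube stands at rest over the drop hole, then press the gate lever to tip that tube down into the delivery bay; the door must be latched before the tube drops and the gate must close again. Keep the other tubes in the carousel, do not knock the can over, and leave everything else on the bench where it is.

Things in the scene. Friction and masses are not known exactly. Their poses are not given: they have to be found in the camera images.
- carousel: Bench parts dispenser, fixed. Blue pedestal 240 x 230 mm with a steel deck whose top is at z = 165 mm; origin at the centre of its underside, under the wheel's axis; x points from its lever side to its far side, z up. On its -y side a clear-walled delivery bay (about 70 mm wide, floor at z = 12 mm, sloping clear cover 158 mm high at y = -115 falling to 88 mm at the mouth) runs out to the door at y = -245 mm.
- drop_hole (a point): Centre of the 50 x 50 mm drop hole in the carousel's deck, at deck height, yellow-edged, at y = -75 mm in the carousel's frame. It is filled flush by a yellow flap, under which a chute leads to the delivery bay.
- wheel (a joint): Carousel wheel's turning angle, rad, counter-clockwise from above positive, unlimited, 0 wherever it starts. It turns either way, friction 0.12 N m, and stays where left. Six 44 mm sleeves (39 mm bore, open at both ends, top at z = 215 mm) stand at a radius of 75 mm, 60 degrees apart; tubes stand in four of them on the deck and are pushed round by the sleeves, with about 3 mm play. Neighbouring sleeves drag their tubes over the closed flap.
- wheel_grip (a point): Middle of the black grip bar on the wheel's axis, at z = 285 mm: 66 mm long, 18 mm wide, 34 mm high (z = 267 to 301 mm). The point's x axis lies along the bar, y across it, and it turns with the wheel.
- tube_red_mid (a point): Middle of the red-capped grey storage tube: 32 mm diameter, 90 mm tall, about 0.12 kg, standing in a sleeve of the wheel (middle at z = 210 mm, top at 255 mm). The point's z axis points to the cap.
- tube_blue_mid (a point): The same kind of tube with a blue cap: stays in the carousel.
- tube_green_mid (a point): The same kind of tube with a green cap: stays in the carousel.
- tube_yellow_mid (a point): The same kind of tube with a yellow cap: stays in the carousel.
- gate_lever (a joint): Gate lever's angle, rad: 0 at rest, 0.88 fully pressed. Pressing it down tips the flap (1.7 rad for 1 rad, so clear of the hole only beyond about 0.8); 4 to 5 N at the knob, and it springs back when let go, closing the flap. A freed tube takes about half a second to fall and slide.
- lever_knob (a point): Centre of the lever's red ball knob, 30 mm diameter, 157 mm in front of the wheel's axis (carousel -x). At rest it is at carousel y = -111, z = 183 mm; the lever turns about a line along carousel x through y = -30, z = 145 mm, radius 90 mm, so the knob goes down about 76 mm almost straight.
- door (a joint): Red delivery door's angle, rad: 0 shut and latched, up to 2.0 open. Upright hinge, swings outwards (towards carousel -y); it stays where left.
- door_hinge (a point): On the door's hinge line (carousel x = -38, y = -245 mm), at half the door's height, z = 62 mm.
- door_edge (a point): Middle of the door's free edge, 76 mm from the hinge line, z = 62 mm. The door is a plate 6 mm thick, 76 mm wide, from z = 12 to 112 mm (24 mm above the bay mouth), with no pull; shut, it lies along carousel x, and its outer face looks to carousel -y.
- latch (a joint): Brass latch bolt in the door's free edge, m: 0 sprung out, up to 0.0085 pushed in. Its bevel meets the steel keeper at a door angle near 0.16 rad and the bolt rides on it, about 5 mm pushed in, until about 0.015 rad; then it snaps out behind the keeper and holds the door. A steady 5 N near the free edge is enough, though a quick push feels knocks of 20 N: push on until the door is fully home.
- can_mid (a point): Spray can, white and green with an orange cap, standing on the bench in the swing of the delivery door: 50 mm diameter up to 125 mm, shoulder and 38 mm cap up to 150 mm, about 0.22 kg. The point is on its axis 80 mm above its underside; the point's z axis points up the can.
- tray: Red open tray, fixed, 260 x 170 mm outside, wall 4 mm, 35 mm high, floor 4 mm thick; origin at the centre of its underside, x along its long side. A grease tin and an oil bottle stand in its -x half; its +x end is free.
- grease_tin: Bystander: yellow tin, 74 mm diameter, 78 mm high, in the tray. Origin at its underside.
- oil_bottle: Bystander: blue bottle, 48 mm diameter, 115 mm high, in the tray. Origin at its underside.
- oil_filter: Bystander: orange oil filter, 76 mm diameter, 90 mm high, in front of the carousel beside the lever. Origin at its underside.
- wrench: Bystander: wrench, 190 mm, lying on the bench.
- mug: Bystander: blue mug, 80 mm diameter, 90 mm high.
- drill: Bystander: cordless drill lying on its side, about 200 mm, 60 mm high.
There are look-alikes about, which are no part of the job. What is shaped like the part that bears tube_yellow_mid but brown or pink is not meant.

How it is judged:
By the outcome, as a careful person would: the job done as asked, in the order asked, and still so for the second after the job is handed in, with the robot touching nothing.
It also fails if it takes over 72 s, if anything falls off the work surface, if the arm or the gripper's body presses on something with over 40 N, if the wrist force passes 120 N, or if a joint passes its speed limit or range.

ROBOT

A 6-joint arm with a two-finger parallel gripper is mounted at the origin on the work surface. World frame = base frame: x ahead of the robot, y to its left, z up, the work surface at z = 0. Lengths are in m, angles in rad, forces in N, time in s.
With the tool pointing down it reaches from about 0.35 to 0.925 m from the base axis. Payload 6.4 kg.
Tool frame: the origin (TCP) lies at the centre of the arm's flange, where the gripper is bolted on; the fingertips stand 173 mm ahead of it and the grasp point (between the pads) lies 155 mm ahead of it; z points along the fingers, y is the direction in which the jaws open and shut (so a half turn about z gives the same grasp; the last joint's range is limited). The gripper opens to 85 mm and grips with 20 to 120 N. Pads are 22 mm wide; open, the fingers measure 114 mm over their backs; the gripper's body (76 mm by 85 mm) begins 54 mm behind the grasp point. The pads swing forward as they close: fully open they stand 13 mm farther back than shut.
Start: joints at [1.037, 0.245, 1.558, -0, 1.339, -0.174], TCP at [0.229, 0.608, 0.405] pointing down, gripper open.
Joint ranges: [-3.13, 3.13], [-1.02, 2.26], [0.13, 2.54], [-0.95, 4.09], [0.21, 2.88], [-2.74, 2.74]. Speed limits (rad/s): [2.57, 2.57, 3.14, 3.14, 3.14, 3.14].

INTERFACE

Orientations are given as a rotation vector (axis times angle).
In Python, from workcell import arm gives the robot as it stands. Calls block until the motion is done:
- arm.goto(position, orientation): joint-space move of the TCP to a pose.
- arm.move_l(position, rot=None, speed=0.15, guard=None): straight line of the TCP; rot=None keeps the orientation; speed is the mean speed in m/s. With guard (N) it stops when the force on the tool has changed by that much, and returns True; else False.
- arm.move_j(angles): joint-space move.
- arm.move_gripper(opening): opening from 0.0 (shut) to 1.0 (fully open); the grip force is fixed at half the most; returns when the fingers have stopped.
- arm.pause(seconds).
- arm.ik(position, orientation): joint angles nearest the present ones, or None.
- arm.grab_frame(name): name is "scene" or "top" or "wrist"; returns the picture (420x560x3 uint8, blue, green, red); there is no depth.
- arm.calibration(name): a dict with "intrinsics" (3x3 intrinsics, pixels), "R" (3x3) and "t" (3): a world point X has camera coordinates R X + t. Camera axes: x right, y down, z forward; pixel columns grow to the right and rows downward; lengths in m; the calibration is good to about 2 mm. A picture is of the moment at which its call begins: read the wrist's pose just before it. calibration takes no time and is no camera call; for the wrist camera it gives the pose at the moment of the call.
A pose or a line that the arm cannot do raises arm.PlanningError and nothing moves.
- arm.finish_job(): hands the job in, once; it reports no verdict.
Readings, each from a call of its own:
- arm.current_clock(): time.
- arm.current_joints(): joint angles.
- arm.current_joint_vel(): joint speeds.
- arm.current_joint_torque(): joint torques, N m.
- arm.current_tcp_pos(): TCP position.
- arm.current_orientation(): TCP orientation.
- arm.current_contact_force(): force on the tool from outside, world axes, zero at the start.
- arm.current_ft_torque(): the same for the moment, N m.
- arm.current_grip_width(): opening from 0.0 (shut) to 1.0 (fully open).
Only numpy, scipy, OpenCV 4.12 (cv2) and the standard library are available. Lean on these libraries where they do the work, as an engineer would, in place of code of your own. Each camera call takes 0.05 s, during which the arm holds its last target. There are 200 camera calls.

## Working session

There is one attempt and no reset: what is moved stays moved. The work goes in short steps, each a Python script; the robot and the scene stay as the last script left them, time stands still between calls to the robot, and variables do not carry over. Pictures are saved under pics/ and viewed, about 8 in all and at most 12, crops included, and the job is handed in when it is done.

```bash
mkdir -p pics; python3 - <<'E'
from workcell import arm
import cv2,numpy as np
for n in("scene","top"):
    im=arm.grab_frame(n);cv2.imwrite(f"pics/{n}0.png",im)
    c=arm.calibration(n);print(n,np.round(c["intrinsics"],1).tolist(),np.round(c["R"],3).tolist(),np.round(c["t"],3).tolist())
a=cv2.imread("pics/top0.png");cv2.imwrite("pics/top0b.png",cv2.resize(a,(800,600),interpolation=cv2.INTER_CUBIC))
a=cv2.imread("pics/scene0.png");cv2.imwrite("pics/scene0b.png",cv2.resize(a,(800,600),interpolation=cv2.INTER_CUBIC))
print(arm.current_clock(),arm.current_orientation())
E
```

```text
scene [[459.2, 0.0, 276.2], [0.0, 459.2, 209.2], [0.0, 0.0, 1.0]] [[-0.677, 0.736, -0.001], [0.599, 0.549, -0.583], [-0.428, -0.395, -0.813]] [0.395, -0.256, 1.732]
top [[397.5, 0.0, 280.2], [0.0, 397.5, 200.5], [0.0, 0.0, 1.0]] [[0.005, -1.0, -0.003], [-0.978, -0.005, -0.21], [0.21, 0.004, -0.978]] [0.014, 0.619, 1.213]
0.1 [-5.62048315e-01 -3.09028257e+00  2.61780962e-03]
```

View pics/top0b.png

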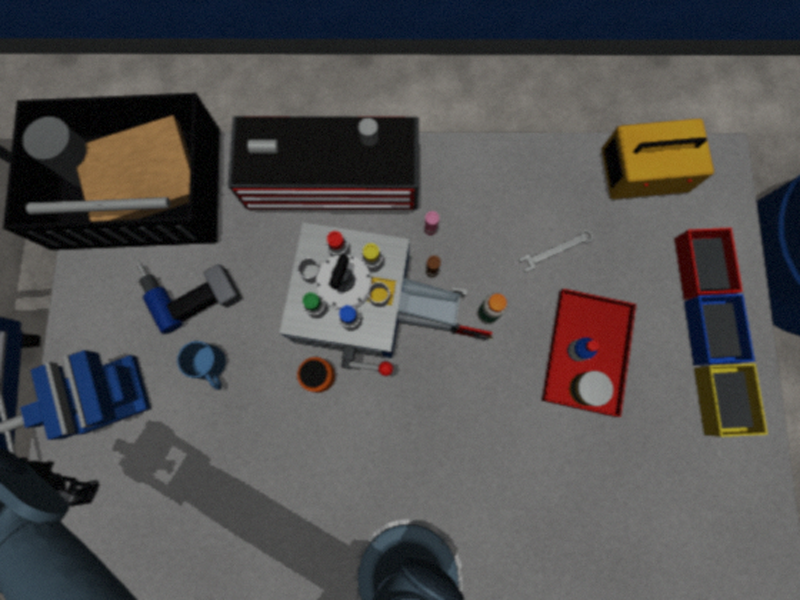

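View pics/scene0b.png

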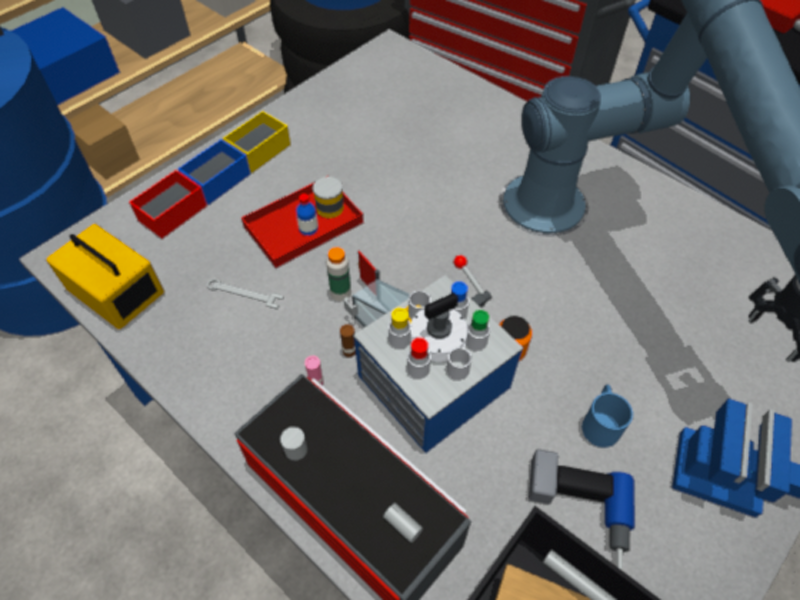

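The top view (800x600) shows these, with look-alikes listed first:
- **Yellow-tube look-alikes:** pink at (432,222) and brown at (433,265), standing on the bench.
- **Other orange and red things:** the can's orange cap is at (497,300) and the oil filter at (315,374). The red tube is at (336,240), the knob at (387,368), and the red bin at (710,262) is not the tray at (590,352).
- **Door and hole:** the open door runs from (458,330) to (490,335), and an empty sleeve is over the hole at (380,292).

Next I'll take coarse positions, then a wrist close-up.

```bash
cat > h.py <<'E'
from workcell import arm
import cv2,numpy as np
from scipy.spatial.transform import Rotation as Ro
def ray(c,u,v,z):
    K,R,t=(np.array(c[k]) for k in("intrinsics","R","t"))
    d=R.T@np.linalg.solve(K,[u,v,1.]);o=-R.T@t
    return o+d*(z-o[2])/d[2]
def proj(c,X):
    K,R,t=(np.array(c[k]) for k in("intrinsics","R","t"))
    p=K@(R@np.asarray(X)+t);return p[:2]/p[2]
def ori(yaw): # tool down, tool y (jaw) axis at angle yaw from world +x
    y=np.array([np.cos(yaw),np.sin(yaw),0]);z=np.array([0,0,-1.])
    return Ro.from_matrix(np.c_[np.cross(y,z),y,z]).as_rotvec()
E
python3 - <<'E'
from h import *
c=arm.calibration("top")
for n,u,v,z in[("deck00",303,224,.165),("deckTR",411,237,.165),("deckBR",393,352,.165),("deckBL",281,333,.165),("grip",341,268,.301),("red",336,240,.255),("yel",371,252,.255),("blue",348,314,.255),("green",312,300,.255),("sleeve",380,291,.215),("knob",387,368,.183),("hinge",458,328,.112),("edge",490,334,.112),("can",497,300,.15),("t1",563,290,.035),("t2",635,303,.035),("t3",621,416,.035),("t4",543,402,.035)]:
    print(n,np.round(ray(c,u*.7,v*.7,z)[:2],3))
print(Ro.from_rotvec(arm.current_orientation()).as_matrix().round(2).tolist())
w=arm.calibration("wrist");R=np.array(w["R"]);print("wcam",R.round(2).tolist(),(-R.T@w["t"]).round(3),np.array(w["intrinsics"])[0,0])
for yaw in np.arange(-3,3.2,.4):
    q=arm.ik([.6,.1,.45],ori(yaw));print(round(yaw,1),None if q is None else np.round(q,2))
E
```

```text
deck00 [0.733 0.224]
deckTR [ 0.705 -0.005]
deckBR [0.462 0.031]
deckBL [0.5  0.26]
grip [0.603 0.126]
red [0.671 0.142]
yel [0.647 0.074]
blue [0.525 0.115]
green [0.552 0.184]
sleeve [0.578 0.057]
knob [0.429 0.042]
hinge [ 0.519 -0.106]
edge [ 0.507 -0.174]
can [ 0.573 -0.185]
t1 [ 0.619 -0.357]
t2 [ 0.59 -0.52]
t3 [ 0.337 -0.469]
t4 [ 0.366 -0.299]
[[-0.94, 0.35, -0.0], [0.35, 0.94, -0.0], [0.0, -0.0, -1.0]]
wcam [[0.35, 0.94, -0.0], [0.9, -0.34, 0.27], [0.25, -0.1, -0.96]] [0.165 0.631 0.372] 361.2022143948838
-3.0 None
-2.6 [-0.02  0.11  1.62 -0.    1.4   2.58]
-2.2 [-0.02  0.11  1.62 -0.    1.4   2.18]
-1.8 [-0.02  0.11  1.62 -0.    1.4   1.78]
-1.4 [-0.02  0.11  1.62  0.    1.4   1.38]
-1.0 [-0.02  0.11  1.62 -0.    1.4   0.98]
-0.6 [-0.02  0.11  1.62 -0.    1.4   0.58]
-0.2 [-0.02  0.11  1.62 -0.    1.4   0.18]
0.2 [-0.02  0.11  1.62 -0.    1.4  -0.22]
0.6 [-0.02  0.11  1.62 -0.    1.4  -0.62]
1.0 [-0.02  0.11  1.62 -0.    1.4  -1.02]
1.4 [-0.02  0.11  1.62 -0.    1.4  -1.42]
1.8 [-0.02  0.11  1.62 -0.    1.4  -1.82]
2.2 [-0.02  0.11  1.62 -0.    1.4  -2.22]
2.6 [-0.02  0.11  1.62 -0.    1.4  -2.62]
3.0 None
```

```bash
python3 - <<'E'
from h import *
import json
arm.goto([.57,.0,.52],ori(np.pi/2))
c=arm.calibration("wrist");im=arm.grab_frame("wrist")
cv2.imwrite("pics/w1.png",im);json.dump({k:np.array(c[k]).tolist() for k in("intrinsics","R","t")},open("w1.json","w"))
cv2.imwrite("pics/w1b.png",cv2.resize(im,(800,600),interpolation=cv2.INTER_CUBIC))
print(arm.current_clock(),np.round(arm.current_joints(),2))
E
```

```text
2.6583 [-0.2  -0.01  1.63  0.    1.52 -1.77]
```

View pics/w1b.png

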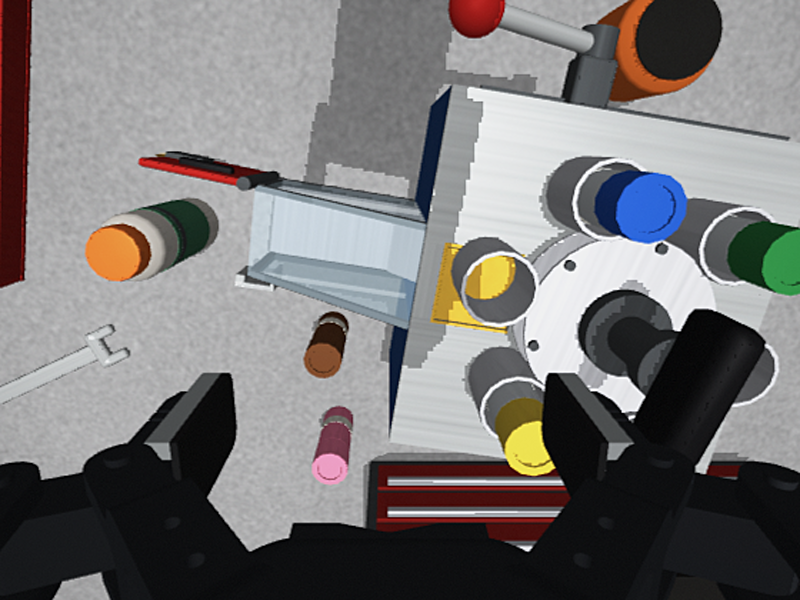

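```bash
python3 - <<'E'
from h import *
import json
c=json.load(open("w1.json"))
P={}
for n,u,v,z in[("deckNL",450,87,.165),("edgeFL",390,440,.165),("edgeNR",790,137,.165),("holeNL",447,243,.165),("holeFL",432,320,.165),("holeFR",507,331,.165),("knob",477,8,.19),("hinge",268,178,.112),("edge",140,159,.112),("can",117,252,.15),("yel",529,446,.255),("blue",650,207,.255),("emptyslv",495,280,.215),("bluslv",613,203,.215),("barNL",705,310,.301),("barNR",764,341,.301)]:
    P[n]=ray(c,u*.7,v*.7,z)[:2];print(n,np.round(P[n],4))
e=P["edgeNR"]-P["deckNL"];print("yaw",np.degrees(np.arctan2(e[0],e[1]))*-1)
e=P["edgeFL"]-P["deckNL"];print("yaw",np.degrees(np.arctan2(e[1],e[0])))
for yd in(-7,-8,-8.5,-9):
    a=np.radians(yd);Rz=np.array([[np.cos(a),-np.sin(a)],[np.sin(a),np.cos(a)]])
    print(yd,{k:np.round(P[k]-Rz@np.array(m),4).tolist() for k,m in dict(deckNL=(-.12,-.115),holeNL=(-.025,-.1),holeFL=(.025,-.1),holeFR=(.025,-.05),hinge=(-.038,-.245),knob=(-.157,-.111)).items()})
E
```

```text
deckNL [0.467  0.0357]
edgeFL [0.7001 0.001 ]
edgeNR [0.4949 0.2405]
holeNL [0.5594 0.0368]
holeFL [0.6108 0.0285]
holeFR [0.6184 0.0785]
knob [0.4313 0.0457]
hinge [ 0.5221 -0.0862]
edge [ 0.509  -0.1758]
can [ 0.5683 -0.181 ]
yel [0.6482 0.0717]
blue [0.5269 0.117 ]
emptyslv [0.5709 0.058 ]
bluslv [0.5292 0.1175]
barNL [0.5608 0.1201]
barNR [0.5733 0.145 ]
yaw -7.74729339740308
yaw -8.472889261583962
-7 {'deckNL': [0.6002, 0.1352], 'holeNL': [0.5964, 0.133], 'holeFL': [0.5981, 0.1308], 'holeFR': [0.5997, 0.1312], 'hinge': [0.5897, 0.1524], 'knob': [0.6007, 0.1368]}
-8 {'deckNL': [0.6019, 0.1329], 'holeNL': [0.598, 0.1324], 'holeFL': [0.5999, 0.1311], 'holeFR': [0.6006, 0.1315], 'hinge': [0.5938, 0.1512], 'knob': [0.6022, 0.1338]}
-8.5 {'deckNL': [0.6027, 0.1317], 'holeNL': [0.5989, 0.132], 'holeFL': [0.6008, 0.1311], 'holeFR': [0.6011, 0.1317], 'hinge': [0.5959, 0.1505], 'knob': [0.603, 0.1323]}
-9 {'deckNL': [0.6035, 0.1305], 'holeNL': [0.5997, 0.1317], 'holeFL': [0.6017, 0.1312], 'holeFR': [0.6015, 0.1318], 'hinge': [0.5979, 0.1499], 'knob': [0.6037, 0.1308]}
```

```bash
python3 - <<'E'
from h import *
Z=.155
arm.goto([.570,-.182,.42],ori(1.0))
arm.move_gripper(1.0)
g=arm.move_l([.570,-.182,.112+Z],speed=.2,guard=8);print("down guard",g,arm.current_tcp_pos())
if not g:
    arm.move_gripper(0.3);w=arm.current_grip_width();print("width",w)
    if w>.45:
        z0=arm.current_tcp_pos()[2]
        arm.move_l([.570,-.182,z0+.16],speed=.25)
        print(arm.current_grip_width(),arm.current_contact_force().round(1))
        arm.move_l([.561,-.430,z0+.16],rot=ori(1.36),speed=.3)
        arm.move_l([.561,-.430,z0+.03],speed=.25)
        cv2.imwrite("pics/pl.png",arm.grab_frame("scene"))
        print(arm.move_l([.561,-.430,z0+.001],speed=.05,guard=5),arm.current_tcp_pos()[2]-z0,arm.current_contact_force().round(1))
print(arm.current_clock())
im=arm.grab_frame("wrist");cv2.imwrite("pics/w2.png",im)
s=cv2.imread("pics/pl.png")[100:260,130:330] if g==False else im
cv2.imwrite("pics/w2b.png",np.hstack([cv2.resize(s,(400,320),interpolation=cv2.INTER_CUBIC),cv2.resize(im,(400,320))]))
E
```

```text
down guard False [ 0.57059885 -0.18224152  0.26843813]
width 0.569296384926015
0.5680002096220286 [-0.1 -0.1 -2.8]
True 0.004003450078700954 [-1.9 -0.3  4.9]
8.0833
```

View pics/w2b.png

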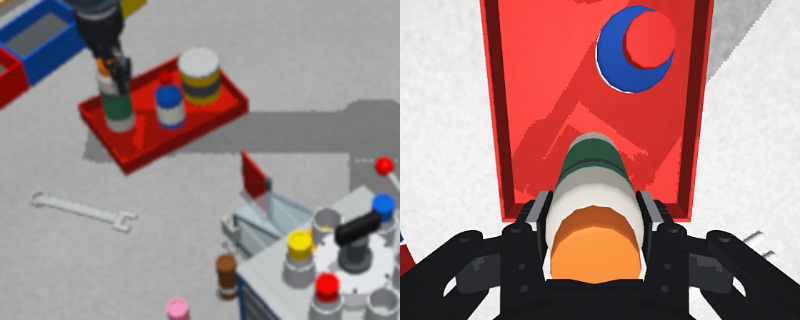

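The can stands in the free +x end of the tray, at about (117,100) in the left crop, touching the floor upright and clear of the bottle. I'll release it and go for the door.

```bash
cat >> h.py <<'E'
C=np.array([.601,.132]);CY=np.radians(-8.2)
def car(x,y): return C+np.array([x*np.cos(CY)-y*np.sin(CY),x*np.sin(CY)+y*np.cos(CY)])
def doorpos(th,g,r=.05):
    f=CY-th;d=np.array([np.cos(f),np.sin(f)]);n=np.array([np.sin(f),-np.cos(f)])
    return car(-.038,-.245)+d*r+n*(.003+.011+g),ori(f),n
E
python3 - <<'E'
from h import *
p=arm.current_tcp_pos()
arm.move_gripper(1.0);print(arm.current_contact_force().round(1))
arm.move_l([p[0],p[1],p[2]+.17],speed=.3)
im=arm.grab_frame("top");cv2.imwrite("pics/t2.png",im)
zt=.243
th0=1.69
xy,o,n=doorpos(th0,.035)
arm.goto([*xy,.38],o); arm.move_gripper(0.)
print(arm.move_l([*xy,zt],speed=.2,guard=8))
f0=arm.current_contact_force()
for th in np.arange(th0,.24,-.145):
    xy,o,n=doorpos(th,0)
    if arm.move_l([*xy,zt],rot=o,speed=.15,guard=25): print("guard",th,arm.current_contact_force().round(1));break
xy,o,n=doorpos(th,0);print(th,"F.n",(arm.current_contact_force()-f0).round(1),arm.current_tcp_pos().round(4),xy.round(4),arm.current_clock())
im=arm.grab_frame("wrist");cv2.imwrite("pics/w3.png",im)
s=arm.grab_frame("scene")[150:290,200:380];cv2.imwrite("pics/w3b.png",np.hstack([cv2.resize(s,(400,310),interpolation=cv2.INTER_CUBIC),cv2.resize(im,(400,310))]))
E
```

```text
[ 0.  -1.   0.3]
False
0.3849999999999998 F.n [ 0.2 -0.5 -0.4] [ 0.5644 -0.1424  0.2429] [ 0.5646 -0.1424] 16.8917
```

View pics/w3b.png

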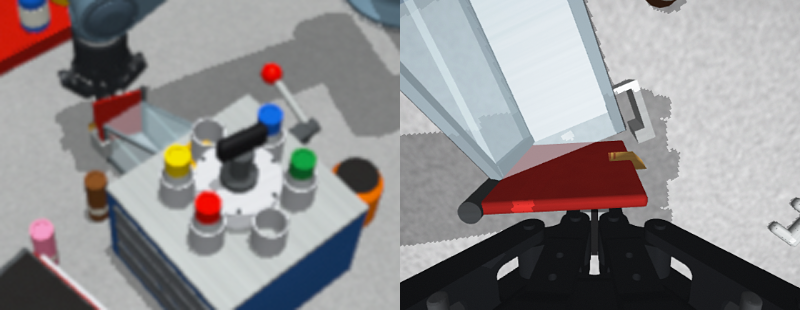

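The door (right view) is nearly shut at about 0.38 rad. The bolt at (625,158) has not yet reached the keeper at (635,110), so I'll keep pushing until it's home.

```bash
python3 - <<'E'
from h import *
zt=.243
f0=arm.current_contact_force()
for th,g in[(.25,0),(.12,0),(.05,0),(.0,0),(0,-.003),(0,-.006),(0,-.009),(0,-.012)]:
    xy,o,n=doorpos(th,g)
    r=arm.move_l([*xy,zt],rot=o,speed=.06,guard=30)
    F=(arm.current_contact_force()-f0)[:2]@n; p=arm.current_tcp_pos()
    print(th,g,r,"F",round(F,1),"short",round((p[:2]-xy)@n,4),round(arm.current_clock(),2))
    if F>22:break
arm.pause(.3);print((arm.current_contact_force()-f0)[:2]@n,arm.current_tcp_pos().round(4))
xy,o,n=doorpos(0,.05);arm.move_l([*xy,zt],rot=o,speed=.15)
im=arm.grab_frame("wrist");cv2.imwrite("pics/w4.png",im)
cv2.imwrite("pics/w4b.png",cv2.resize(im[0:300],(800,428),interpolation=cv2.INTER_CUBIC))
print(arm.current_clock())
E
```

```text
0.25 0 False F -0.3 short 0.0001 17.27
0.12 0 False F 4.9 short 0.0007 17.56
0.05 0 False F 3.1 short 0.0003 17.81
0.0 0 False F 5.9 short 0.0006 18.06
0 -0.003 False F 14.7 short 0.0023 18.31
0 -0.006 False F 26.3 short 0.0044 18.56
25.957454414881358 [ 0.5764 -0.1246  0.2435]
19.4333
```

View pics/w4b.png

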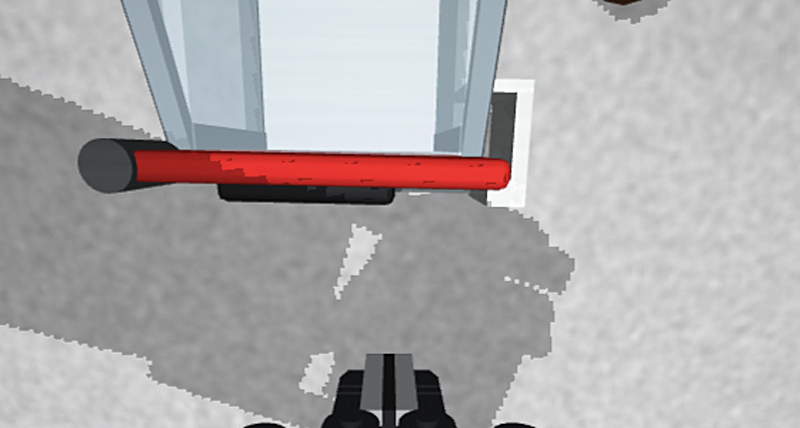

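The door is shut: its red edge from (140,165) to (505,172) lies parallel to the bay mouth, flush at the keeper at (510,150). The push also ended on a stiff stop at 26 N. Next is the wheel.

```bash
python3 - <<'E'
from h import *
import json
p=arm.current_tcp_pos();arm.move_l([p[0],p[1],.45],speed=.3)
arm.goto([*C,.56],ori(np.radians(63)))
c=arm.calibration("wrist");im=arm.grab_frame("wrist")
cv2.imwrite("pics/w5.png",im);json.dump({k:np.array(c[k]).tolist() for k in("intrinsics","R","t")},open("w5.json","w"))
cv2.imwrite("pics/w5b.png",cv2.resize(im,(800,600),interpolation=cv2.INTER_CUBIC));print(arm.current_clock(),[ (proj(c,[*C,z])/.7).round(0).tolist() for z in(.165,.301)])
E
```

```text
21.5667 [[392.0, 247.0], [393.0, 302.0]]
```

View pics/w5b.png

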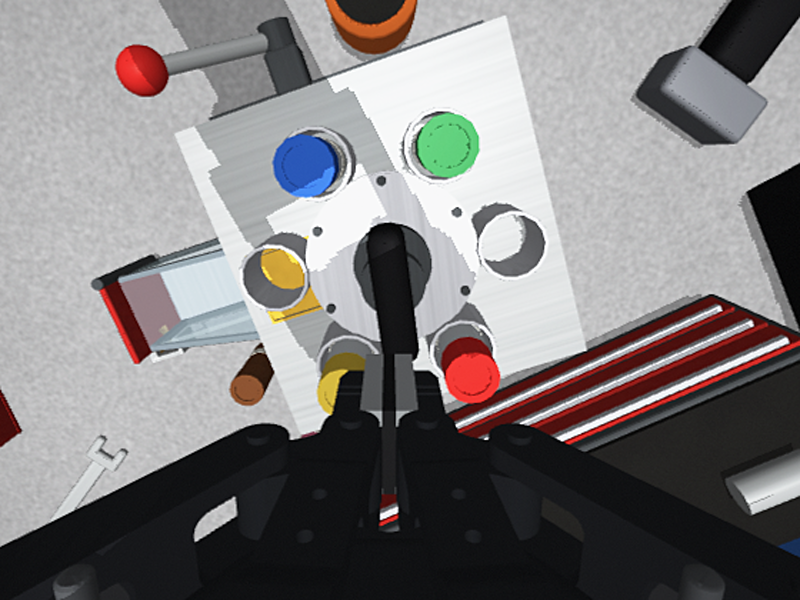

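```bash
python3 - <<'E'
from h import *
import json
c=json.load(open("w5.json"))
for n,u,v,z in[("emptyL",275,277,.215),("emptyR",512,240,.215),("blue",306,165,.255),("green",447,146,.255),("red",471,373,.255),("bsl",318,162,.215),("gsl",440,146,.215),("knob",142,71,.185)]:
    p=ray(c,u*.7,v*.7,z)[:2];d=p-C;print(n,p.round(4),round(np.hypot(*d),4),np.degrees(np.arctan2(d[1],d[0])).round(1))
a=ray(c,387*.7,235*.7,.301);b=ray(c,402*.7,345*.7,.301);d=(b-a)[:2];print("bar",a.round(3),b.round(3),np.degrees(np.arctan2(d[1],d[0])))
E
```

```text
emptyL [0.5763 0.063 ] 0.0733 -109.7
emptyR [0.622  0.2035] 0.0746 73.6
blue [0.5279 0.1197] 0.0741 -170.5
green [0.5523 0.188 ] 0.0742 131.0
red [0.6714 0.1467] 0.0719 11.8
bsl [0.5278 0.1207] 0.0741 -171.2
gsl [0.5522 0.1883] 0.0745 130.9
knob [0.4297 0.0468] 0.1913 -153.6
bar [0.572 0.144 0.301] [0.622 0.126 0.301] -19.430434173663976
```

```bash
python3 - <<'E'
from h import *
import json
G=[.6005,.1325]
arm.goto([*G,.52],ori(np.radians(71)));arm.move_gripper(1.0)
print(arm.move_l([*G,.441],speed=.15,guard=8))
arm.move_gripper(0.);print("w",arm.current_grip_width(),arm.current_contact_force().round(1),arm.current_ft_torque().round(2))
q=np.array(arm.current_joints());t=arm.current_clock()
N=8;dq=np.radians(110)/N
for i in range(1,N+1):
    arm.move_j((q+[0,0,0,0,0,dq*i]).tolist())
    if i in(1,4,8):print(i,arm.current_contact_force().round(1),arm.current_ft_torque().round(2),arm.current_clock()-t)
arm.pause(.2);arm.move_gripper(1.0)
arm.move_l([*G,.56],speed=.2)
arm.move_gripper(0.);c=arm.calibration("wrist");im=arm.grab_frame("wrist")
cv2.imwrite("pics/w6.png",im);json.dump({k:np.array(c[k]).tolist() for k in("intrinsics","R","t")},open("w6.json","w"))
cv2.imwrite("pics/w6b.png",cv2.resize(im,(800,600),interpolation=cv2.INTER_CUBIC));print(arm.current_clock())
print((proj(c,[*car(0,-.075),.255])/.7),(proj(c,[*car(0,-.075),.215])/.7))
E
```

```text
False
w 0.20145286599998216 [0.7 2.9 5.7] [ 0.21 -0.07 -0.09]
1 [0.6 2.  0.7] [-0.08  0.04 -0.1 ] 0.34169999999999945
4 [4.1 4.5 0.5] [ 0.14 -0.11 -0.06] 1.3667000000000016
8 [6.6 3.2 0.2] [ 0.33 -0.29 -0.11] 2.7333999999999996
29.0833
[454.33830063 385.26036721] [446.67888954 358.25932628]
```

View pics/w6b.png

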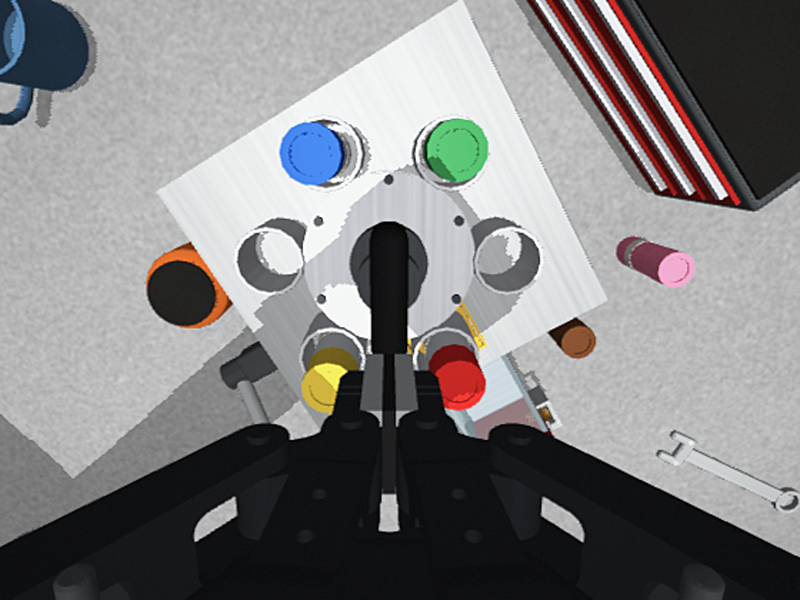

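The red cap is at (458,385), against (454,385) predicted for a tube centred over the hole. The blue, green and yellow tubes are still in their sleeves. Now I'll press the lever.

```bash
python3 - <<'E'
from h import *
k=car(-.157,-.114);o=ori(np.pi/2+CY)
arm.goto([*k,.45],o)
print(arm.move_l([*k,.375],speed=.2,guard=8))
f0=arm.current_contact_force()
for z in(.34,.31,.300,.296,.293,.290):
    r=arm.move_l([*k,z],speed=.12,guard=18)
    F=arm.current_contact_force()-f0;print(z,r,F.round(1),arm.current_tcp_pos()[2].round(4))
    if F[2]>14:break
arm.pause(1.0)
im=arm.grab_frame("scene");cv2.imwrite("pics/s7.png",im)
arm.move_l([*k,.375],speed=.15);arm.pause(.2)
arm.move_l([*k,.46],speed=.25)
print(arm.current_contact_force().round(1),arm.current_clock())
im2=arm.grab_frame("scene");cv2.imwrite("pics/s8.png",im2)
cv2.imwrite("pics/s78.png",np.hstack([cv2.resize(i[150:330,200:400],(400,360),interpolation=cv2.INTER_CUBIC) for i in(im,im2)]))
E
```

```text
False
0.34 False [-1.9  0.1  2.3] 0.3413
0.31 False [-3.6 -0.5  3.5] 0.3106
0.3 False [-0.5 -0.3  3.9] 0.301
0.296 False [-0.   2.5  4.7] 0.297
0.293 False [-0.4  2.7  8.6] 0.2945
0.29 False [-9.4  3.8 23.4] 0.2936
[-1.1  0.4 -1.3] 35.8917
```

View pics/s78.png

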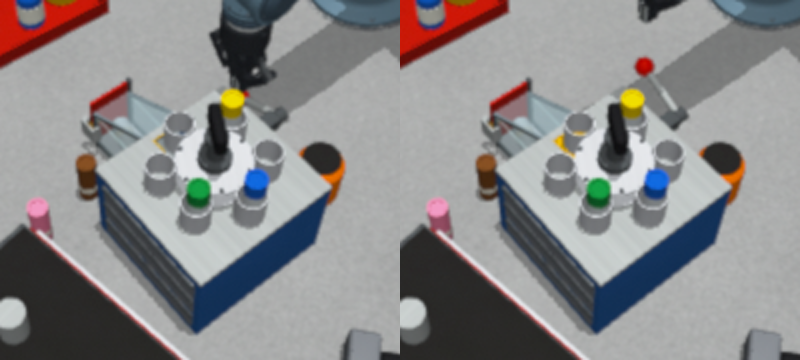

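The red tube has left its sleeve, the lever is back up at (645,66), and the other three tubes are in place. One last check will cover the bay, flap and door, plus the can.

```bash
python3 - <<'E'
from h import *
xy=car(-.04,-.20)
arm.goto([*xy,.45],ori(np.pi/2+CY))
im=arm.grab_frame("wrist");t=arm.grab_frame("top")
cv2.imwrite("pics/w9.png",im);cv2.imwrite("pics/t9.png",t)
cv2.imwrite("pics/w9b.png",np.hstack([cv2.resize(im,(500,375)),cv2.resize(t[180:305,300:400],(300,375),interpolation=cv2.INTER_CUBIC)]))
cv2.imwrite("pics/w9c.png",np.hstack([cv2.resize(im,(500,375)),cv2.resize(t[180:305,360:460],(300,375),interpolation=cv2.INTER_CUBIC)]));print(arm.current_clock())
E
```

```text
36.675
```

View pics/w9c.png

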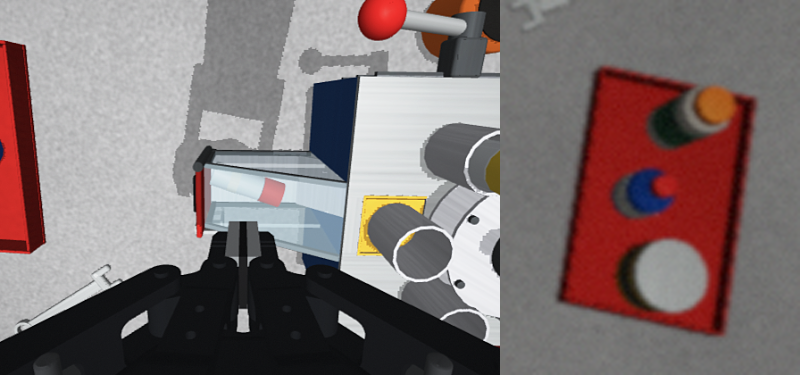

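The red tube lies in the bay at (245,190) behind the shut door at (200,200). The flap is flush and closed at (385,225), and the lever is up. In the top view the can stands upright in the tray at (690,115).

```bash
python3 -c "
from workcell import arm
print(arm.current_contact_force().round(1));arm.finish_job()"
```

```text
[-0.9  0.1  0.2]
the job is handed in; nothing more can be done
```

The job is done and handed in; the clock read 36.7 s of the 72 s at the last check.

- **Can:** I moved it to the free end of the tray. The last top view shows it standing upright, clear of the oil bottle.
- **Door:** I pushed it shut until it stopped hard at 26 N, before turning the wheel. It stayed shut after the tube slid down behind it. I judged the latch from that stop and the flush fit in the pictures, because there is no direct latch reading.
- **Wheel:** I turned it about 110° clockwise, and the red cap came within a few millimetres of the hole's centre.
- **Gate:** I pressed the lever to its end stop, held it for 1 s and let it spring back. The red tube now lies in the bay, the flap is closed and the lever is up.
- **Everything else:** The blue, green and yellow tubes were in their sleeves after the drop. I saw nothing else on the bench disturbed, though I did not measure the bystanders again. The gripper was clear of everything at hand-in.

No check failed or disagreed.

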